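Put the sandwich press together with its hinge pin

ROBOT

A 6-joint arm with a two-finger parallel gripper is mounted at the origin on a cart in front of the work surface, level with it; the furniture and walls round the work are solid. World frame = base frame: x ahead of the robot, y to its left, z up, the work surface at z = 0. Lengths are in m, angles in rad, forces in N, time in s.
With the tool pointing down it reaches from about 0.2 to 0.875 m from the base axis. Payload 3.4 kg.
Tool frame: the origin (TCP) lies where the fingers leave the gripper's body, on its centre line; the fingertips stand 97 mm ahead of it and the grasp point (between the pads) lies 78 mm ahead of it; z points along the fingers, y is the line along which they close (so a half turn about z gives the same grasp; the last joint's range is limited). The gripper opens to 94 mm and grips with 3 to 60 N. Pads are 16 mm wide; open, the fingers measure 119 mm over their backs; the gripper's body (75 mm by 177 mm) begins 78 mm behind the grasp point.
Start: joints at [1.088, 0.276, 1.505, -0, 1.361, -0.121], TCP at [0.204, 0.538, 0.303] pointing down, gripper open.
Joint ranges: [-2.89, 2.89], [-0.75, 2.08], [0.22, 2.7], [-1.18, 4.32], [0.11, 2.71], [-2.7, 2.7]. Speed limits (rad/s): [2.57, 2.57, 3.14, 3.14, 3.14, 3.14].

INTERFACE

Orientations are given as a unit quaternion [w, x, y, z].
In Python, from bench import robot gives the robot as it stands. Calls block until the motion is done:
- robot.move_to(position, orientation): joint-space move of the TCP to a pose.
- robot.move_linear(position, attitude=None, velocity=0.15, threshold=None): straight line of the TCP; attitude=None keeps the orientation; velocity is the mean speed in m/s. With threshold (N) it stops when the force on the tool has changed by that much, and returns True; else False.
- robot.set_joints(angles): joint-space move.
- robot.gripper_to(opening, effort=None): finger opening in m; effort is the grip in N (None keeps the last); returns when the fingers have stopped.
- robot.pause(seconds).
- robot.inverse_kinematics(position, orientation): joint angles nearest the present ones, or None.
- robot.grab_frame(name): name is "scene" or "top" or "wrist"; returns the picture (384x512x3 uint8, red, green, blue); there is no depth.
- robot.camera_info(name): a dict with "camera_matrix" (3x3 intrinsics, pixels), "world_to_cam" (4x4, takes a point from world to camera coordinates). Camera axes: x right, y down, z forward; pixel columns grow to the right and rows downward; lengths in m; the calibration is good to about 2 mm. A picture is of the moment at which its call begins: read the wrist's pose just before it. camera_info takes no time and is no camera call; for the wrist camera it gives the pose at the moment of the call.
A pose or a line that the arm cannot do raises robot.MotionError and nothing moves.
- robot.sign_off(): hands the job in; it is judged then, once.
Readings, each from a call of its own:
- robot.current_time_s(): time.
- robot.current_joints(): joint angles.
- robot.current_joint_vel(): joint speeds.
- robot.current_tau(): joint torques, N m.
- robot.current_eef_pos(): TCP position.
- robot.current_eef_rot(): TCP orientation.
- robot.current_ft_force(): force on the tool from outside, world axes, zero at the start.
- robot.current_wrist_torque(): the same for the moment, N m.
- robot.current_grip_width(): finger opening in m.
- robot.current_finger_force(): force on a finger pad.
Only numpy, scipy, OpenCV 4.12 (cv2) and the standard library are available. Lean on these libraries where they do the work, as an engineer would, in place of code of your own. Each camera call takes 0.05 s, during which the arm holds its last target. There are 200 camera calls.

TASK

The stovetop sandwich press has been taken apart for washing. Lift its lid by the handle, lay it right on the lower half so that the hinge knuckles of both halves line up, and let go; then slide the hinge pin through all five knuckles, from either end, until its head is against the hinge. Leave the press closed with nothing holding it, and don't shift or knock over the other things.

Things in the scene. Friction and masses are not known exactly. Their poses are not given: they have to be found in the camera images.
- press_base: Lower half of a round black cast-iron stovetop sandwich press, fixed on the left or right front burner. Origin: centre of its underside, z = 0. x axis points to its hinge side (within 0.25 rad of straight away from the robot); its handle with wooden grip points the other way, 205 mm from centre to end. Pan 132 mm across. A refrigerator side stands at y = -0.385, all along the stove's right.
- base_hinge (a point): Middle of the base's hinge line (axes as press_base, y along the hinge): 84 mm from the centre, 40 mm above the grate. Three knuckles in line at y = -35, 0, +35 mm: rings 19 mm across outside, hole 11 mm, each 10 mm long; outer faces 80 mm apart. The pin may enter at either end.
- press_lid: Upper half (lid) of the press: loose black iron disc with a skirt, 0.35 to 0.6 kg, lying skirt down on the board. Origin: centre of the skirt's lower edge. 128 mm outside, 116 mm clear inside, 22 mm high, hollow 14 mm deep. x axis points to its two knuckles; a 30 mm wide tongue is opposite, to 82 mm. Closed, its origin is at base_seat, x along the base's x, with about 2 mm of play.
- lid_grip (a point): Centre of the lid's wooden handle bar, 55 mm above the middle of the skirt's lower edge (axes as press_lid). Bar 14 x 14 mm, 70 mm long along y, between two iron posts, 26 mm free beneath it.
- lid_hinge (a point): Middle of the lid's hinge line, 84 mm from its centre, 10 mm above the skirt's edge (axes as press_lid). Two knuckles like the base's, 10 mm long, at y = -17.5 and +17.5 mm. Closed, they stand between the base's three (7.5 mm free each side), all five holes in line.
- hinge_pin: Loose steel hinge pin, 0.05 to 0.1 kg, flat on the board nearer the robot than the lid. Origin: on its underside (axis 4 mm higher) at the shoulder of its head. x axis points to the tip: round shank 8 mm thick to 82 mm, then a taper to 3 mm at 96 mm. Flat head 46 mm long (x = -46 to 0), 20 mm wide (y), 8 mm thick (z), dark hanging hole; it does not pass the 11 mm holes.
- pin_grip (a point): Middle of the pin's flat head, on the axis, 24 mm behind the shoulder: the place to hold it (axes as hinge_pin).
- pin_mid (a point): Point on the pin's axis 40 mm from the shoulder towards the tip (axes as hinge_pin). With the pin fully home the shoulder touches the outer knuckle, this point is at base_hinge and the tip sticks out 16 mm at the other end.
- board: Wooden chopping board, 400 x 290 x 18 mm, firm on the grates of the burners beside the press. Origin on its underside, 40 mm nearer the robot than its centre; x axis along its length, away from the robot.
- cumin_jar: Bystander: spice jar with dark cap, 43 mm across, 108 mm high, on the board's left edge. Origin: centre of its underside.
- peeler: Bystander: black peeler, 170 x 25 x 18 mm, lying along the board's right edge. Origin: middle of its underside, x along it.
- yoghurt: Bystander: yoghurt pot, 72 mm across, 71 mm high, on the rear burner behind the press. Origin: centre of its underside.
- tea_box: Bystander: black tea box, 71 x 73 mm, 81 mm high, on the rear burner behind the press. Origin: centre of its underside. Fixed things near it: bottles and jars up to 240 mm high along the stove's back (x above 0.73); on the left, beyond x = 0.58 and y = 0.38, a wire stand with jars and knives.
- base_seat (a point): Centre of the base's flat seat for the lid's skirt, 30 mm above press_base's origin (same axes). Inside the seat rises a tapering ribbed plate (111 mm across at its foot, 100 mm at its top, 8 mm higher than the seat) that the skirt drops over.
- teaspoon: Bystander: steel teaspoon, 137 x 28 x 13 mm, lying along the board's left edge in front of the spice jar. Origin: middle of its underside, x along it.

How it is judged:
On the way:
1. the lid lies on the lower half, let go, with its two knuckles in line between the base's three (x of lid_hinge in the frame of base_hinge between -0.0045 and 0.0045 m and y of lid_hinge in the frame of base_hinge between -0.009 and 0.009 m and z of lid_hinge in the frame of base_hinge between -0.003 and 0.003 m and angle between the x axis of press_lid and the x axis of press_base, either way round below 0.12 rad and angle between press_lid's own z axis and vertical below 0.06 rad and contact force between the fingers and press_lid below 0.2 N), for 0.2 s.
At the end, for the whole second after the job is handed in: Lid flat on the lower half, hinge lines together within 4.5 mm (9 mm along, 3 mm in height); pin through all five knuckles along the hinge line (0.06 rad, 3.5 mm), head within 4 mm of the outer knuckle, from either end; both at rest and released (x of lid_hinge in the frame of base_hinge between -0.0045 and 0.0045 m and y of lid_hinge in the frame of base_hinge between -0.009 and 0.009 m and z of lid_hinge in the frame of base_hinge between -0.003 and 0.003 m and angle between the x axis of press_lid and the x axis of press_base, either way round below 0.12 rad and angle between press_lid's own z axis and vertical below 0.06 rad and x of pin_mid in the frame of base_hinge between -0.0035 and 0.0035 m and z of pin_mid in the frame of base_hinge between -0.0035 and 0.0035 m and y of pin_mid in the frame of base_hinge between -0.004 and 0.004 m and angle between the x axis of hinge_pin and the y axis of base_hinge, either way round below 0.06 rad and linear speed of each of hinge_pin, press_lid below 0.02 m/s); the robot touches nothing.
It fails at once if the cumin jar is shifted by more than 30 mm or knocked over (distance of cumin_jar from where it was at the start of the episode above 0.03 m or angle between cumin_jar's own z axis and vertical above 0.5 rad).
It fails at once if the peeler is shifted by more than 30 mm (distance of peeler from where it was at the start of the episode above 0.03 m).
It fails at once if the yoghurt pot is shifted by more than 30 mm or knocked over (distance of yoghurt from where it was at the start of the episode above 0.03 m or angle between yoghurt's own z axis and vertical above 0.5 rad).
It fails at once if the tea box is shifted by more than 30 mm or knocked over (distance of tea_box from where it was at the start of the episode above 0.03 m or angle between tea_box's own z axis and vertical above 0.5 rad).
It fails at once if the teaspoon is shifted by more than 30 mm (distance of teaspoon from where it was at the start of the episode above 0.03 m).
It also fails if it takes over 61 s, if anything falls off the work surface, if the arm or the gripper's body presses on something with over 40 N, if the wrist force passes 120 N, or if a joint passes its speed limit or range.

## Working session

There is one attempt and no reset: what is moved stays moved. The work goes in short steps, each a Python script; the robot and the scene stay as the last script left them, time stands still between calls to the robot, and variables do not carry over. Pictures are saved under pics/ and viewed, at most 10 in all, crops included, and the job is handed in when it is done.

```bash
mkdir -p pics
python3 - <<'E'
from bench import robot
import cv2,numpy as np
for n in("top","scene"):
    im=robot.grab_frame(n);cv2.imwrite(f"pics/{n}0.png",cv2.resize(im[:,:,::-1],(800,600),interpolation=cv2.INTER_CUBIC));np.save(f"pics/{n}0.npy",im)
    c=robot.camera_info(n);print(n,np.round(c["camera_matrix"],1).tolist(),np.round(c["world_to_cam"],4).tolist())
print(robot.current_time_s(),robot.current_eef_rot())
c=robot.camera_info("wrist");print(np.round(c["world_to_cam"],3).tolist())
E
```

```text
top [[395.2, 0.0, 253.0], [0.0, 395.2, 195.5], [0.0, 0.0, 1.0]] [[0.015, -0.9997, 0.0197, -0.0694], [-0.9973, -0.0164, -0.0721, 0.5223], [0.0724, -0.0186, -0.9972, 0.8865], [0.0, 0.0, 0.0, 1.0]]
scene [[431.6, 0.0, 259.7], [0.0, 431.6, 193.8], [0.0, 0.0, 1.0]] [[-0.9997, -0.0259, -0.0016, 0.5263], [-0.0219, 0.8754, -0.483, 0.1036], [0.0139, -0.4828, -0.8756, 1.2799], [0.0, 0.0, 0.0, 1.0]]
0.1 [-2.38559374e-04  1.79894538e-01  9.83685577e-01 -7.64204693e-04]
[[0.355, 0.935, -0.002, -0.574], [0.905, -0.343, 0.251, -0.027], [0.234, -0.091, -0.968, 0.391], [0.0, 0.0, 0.0, 1.0]]
```

View pics/top0.png

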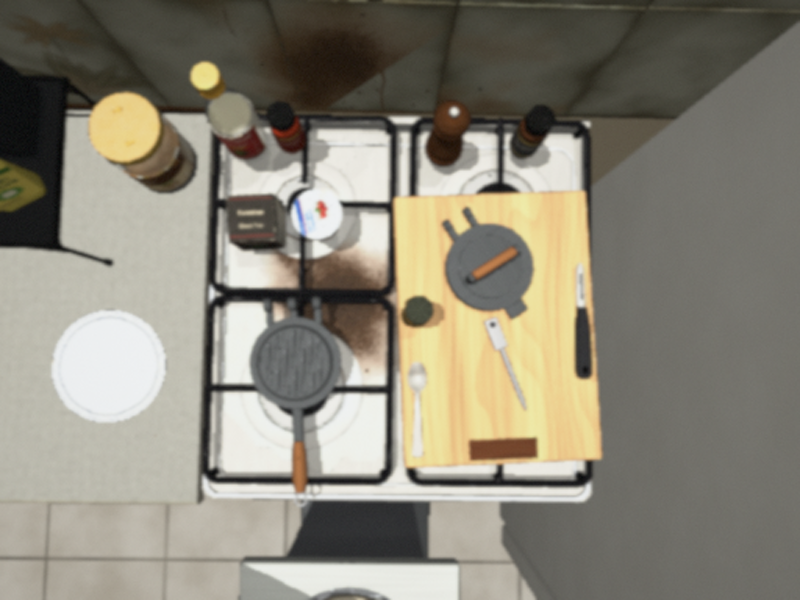

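View pics/scene0.png

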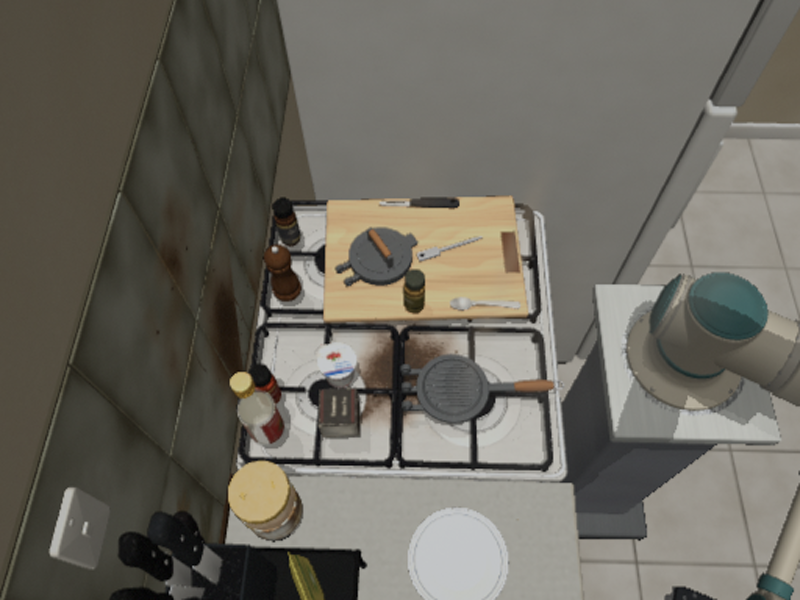

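Top view (800×600 px): base centre is near (296,362) with its knuckles at (267,308), (292,302) and (316,302). The lid is at (490,266) with its bar running (469,280)–(519,250). The pin head is at (493,328) and the tip at (524,407). In the scene view the base is at (452,388), the lid bar at (371,232)–(390,262), the pin head at (425,255) and the tip at (481,238).

```bash
cat > h.py <<'E'
from bench import robot
import cv2,numpy as np
def quat(a):  # tool down, closing axis y at heading a
    return [0,np.sin(np.pi/4-a/2+0) if 0 else np.cos((a+np.pi/2)/2),np.sin((a+np.pi/2)/2),0]
def P(c): return c["camera_matrix"]@c["world_to_cam"][:3]
def tri(obs):  # [(caminfo,(u,v)),...] full-res pixels
    A=[]
    for c,(u,v) in obs:
        p=P(c);A+=[u*p[2]-p[0],v*p[2]-p[1]]
    return (lambda X:X[:3]/X[3])(np.linalg.svd(np.array(A))[2][-1])
def ray(c,uv,z):
    R=c["world_to_cam"][:3,:3];t=c["world_to_cam"][:3,3];o=-R.T@t
    d=R.T@np.linalg.inv(c["camera_matrix"])@[uv[0],uv[1],1]
    return o+d*(z-o[2])/d[2]
def snap(name,fn,s=1.5625):
    c=robot.camera_info(name);im=robot.grab_frame(name);np.save(f"pics/{fn}.npy",im);np.save(f"pics/{fn}_c.npy",c,allow_pickle=True)
    cv2.imwrite(f"pics/{fn}.png",cv2.resize(im[:,:,::-1],None,fx=s,fy=s,interpolation=cv2.INTER_CUBIC));return c
def load(fn): return np.load(f"pics/{fn}_c.npy",allow_pickle=True).item()
E
python3 - <<'E'
from h import *
t,s=robot.camera_info("top"),robot.camera_info("scene");k=1.5625
for n,a,b in [("barL",(469,280),(371,232)),("barR",(519,250),(390,262)),("head",(493,328),(425,255)),("tip",(524,407),(481,238)),("base",(296,362),(452,388)),("kL",(267,308),(405,405)),("kR",(316,302),(405,370))]:
    print(n,np.round(tri([(t,np.array(a)/k),(s,np.array(b)/k)]),3))
c=robot.camera_info("wrist");W=c["world_to_cam"];print(-W[:3,:3].T@W[:3,3],robot.current_eef_pos(),c["camera_matrix"][0,0])
print(quat(1.209),robot.current_eef_rot())
for z in(0.0,0.04):print([np.round(ray(t,np.array(p)/k,z),3)for p in[(296,362),(300,490),(292,302),(418,311)]])
E
```

```text
barL [ 0.571 -0.15   0.174]
barR [ 0.593 -0.254 -0.07 ]
head [ 0.493 -0.205  0.022]
tip [ 0.378 -0.251  0.019]
base [0.439 0.082 0.021]
kL [0.52  0.123 0.037]
kR [0.526 0.054 0.033]
[0.13659321 0.56329551 0.38424914] [0.20336953 0.53746664 0.30192451] 273.07933501783407
[0, np.float64(0.1799131534893414), np.float64(0.9836824981677375), 0] [-2.38559374e-04  1.79894538e-01  9.83685577e-01 -7.64204693e-04]
[array([0.438, 0.085, 0.   ]), array([0.252, 0.074, 0.   ]), array([0.527, 0.093, 0.   ]), array([ 0.517, -0.096,  0.   ])]
[array([0.439, 0.079, 0.04 ]), array([0.261, 0.069, 0.04 ]), array([0.524, 0.087, 0.04 ]), array([ 0.514, -0.093,  0.04 ])]
```

Run:
```python
from h import *
robot.move_to([0.49,0.09,0.28],quat(0.05));snap("wrist","w1")
robot.move_to([0.53,-0.19,0.25],quat(0.55));snap("wrist","w2")
print(robot.current_time_s(),robot.current_joints())
```

```text
3.225 [-4.65913268e-01  2.91863599e-01  1.61678234e+00  6.84587751e-04
  1.23302874e+00 -1.01717830e+00]
```

View pics/w1.png

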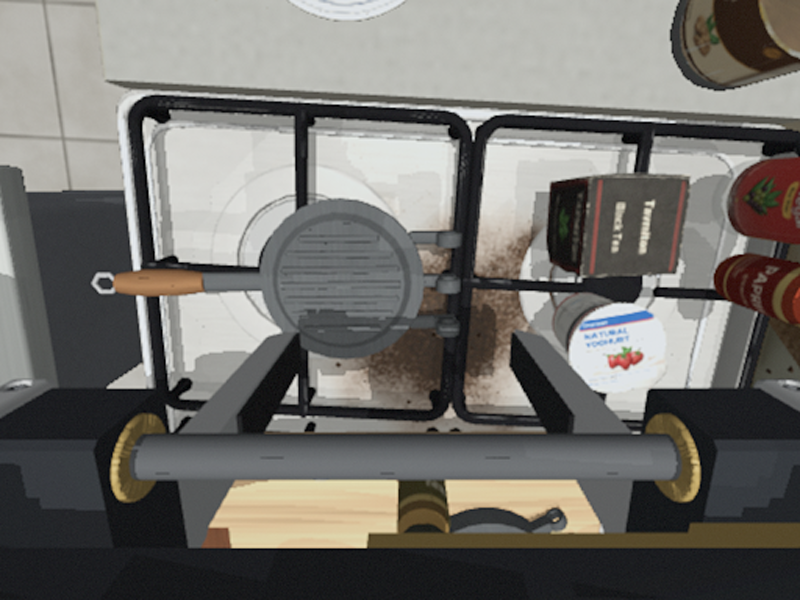

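View pics/w2.png

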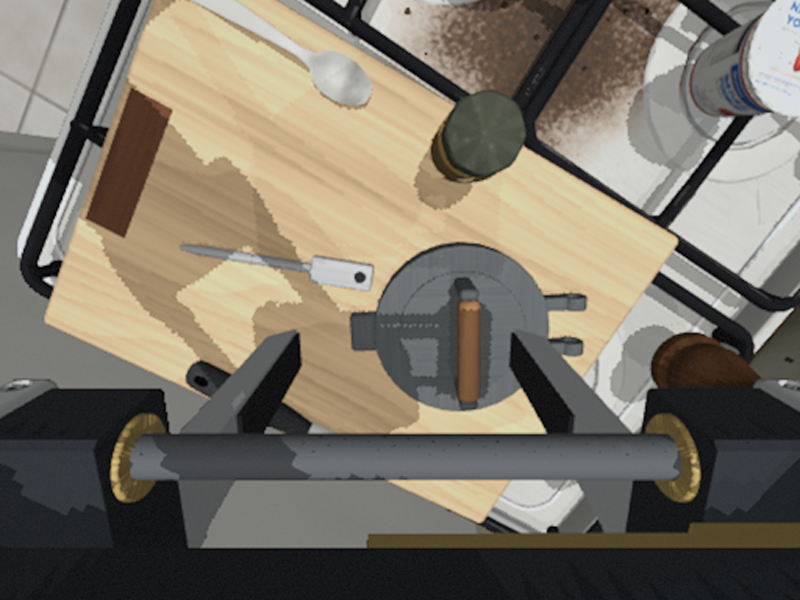

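w1 shows the base knuckles at (449,239), (449,283) and (447,327) and the pan centre at about (342,278). w2 shows the lid disc centre at about (461,327), its knuckles at (573,301) and (569,347), and its tongue end at (351,331). The bar lies along (469,301–404). The pin head spans (312–373, ~273), with the tip at (182,248).

Run:
```python
from h import *
k=1.5625;w1,w2,t=load("w1"),load("w2"),robot.camera_info("top")
A=lambda c,p,z:ray(c,np.array(p)/k,z)
T=lambda *o:tri([(c,np.array(p)/k)for c,p in o])
r=lambda x:np.round(x,4)
# bar
def orange(im,box):
    h=cv2.cvtColor(im,cv2.COLOR_RGB2HSV);m=cv2.inRange(h,(3,90,40),(14,255,255));z=np.zeros_like(m);x0,y0,x1,y1=[int(v/k)for v in box];z[y0:y1,x0:x1]=m[y0:y1,x0:x1]
    c=max(cv2.findContours(z,0,1)[0],key=cv2.contourArea);return cv2.boxPoints(cv2.minAreaRect(c))
b2=orange(np.load("pics/w2.npy"),(440,270,500,420));bt=orange(np.load("pics/top0.npy"),(455,235,530,290))
print("bar w2",r(b2*k).tolist(),"top",r(bt*k).tolist())
c2,ct=b2.mean(0),bt.mean(0);print("barC",r(tri([(w2,c2),(t,ct)])))
b2=b2[np.argsort(b2[:,1])];e=[ray(w2,b2[:2].mean(0),.08),ray(w2,b2[2:].mean(0),.08)];d=e[0]-e[1];print("bar ends",r(e),"lid heading",np.arctan2(d[1],d[0])-np.pi/2)
# lid
kn=[A(w2,p,.028)for p in[(573,301),(569,347)]];to=A(w2,(351,331),.035);m=np.mean(kn,0);d=m-to
print("kn",r(kn),"tongue",r(to),"len",np.linalg.norm(d[:2]),"head",np.arctan2(d[1],d[0]),"centre",r((m*82+to*84)/166),"disc",r(A(w2,(461.5,327.5),.04)))
print("kn tri",r(T((w2,(573,301)),(t,(449,227)))),r(T((w2,(569,347)),(t,(469,213)))))
# pin
h1,h2,tp=A(w2,(312,269),.026),A(w2,(373,277),.026),A(w2,(182,248),.022);d=tp-(h1+h2)/2
print("pin",r(h1),r(h2),r(tp),"head",np.arctan2(d[1],d[0]),"len",np.linalg.norm(tp-h2)," tri",r(T((w2,(360,277)),(t,(492,323)))),r(T((w2,(182,248)),(t,(524,407)))))
# base
K=[A(w1,p,.04)for p in[(449,239),(449,283),(447,327)]];print("K",r(K),"tri",r(T((w1,(449,283)),(t,(292,302)))));d=K[0]-K[2];print("base head",np.arctan2(d[1],d[0])-np.pi/2)
ce=A(w1,(342,278),.03);he=A(w1,(116,282),.03);print("cent",r(ce),"grip end",r(he),[float(np.arctan2(*(K[1]-q)[1::-1]))for q in(ce,he)])
```

```text
bar w2 [[457.8125, 300.0], [479.6875, 300.0], [479.6875, 400.0], [457.8125, 400.0]] top [[470.5238952636719, 271.3143005371094], [512.2794189453125, 244.7425994873047], [517.9412231445312, 253.6396942138672], [476.18560791015625, 280.2113952636719]]
barC [ 0.5806 -0.1947  0.0821]
bar ends [[ 0.5636 -0.1666  0.08  ]
 [ 0.6012 -0.2232  0.08  ]] lid heading 0.5868892224897064
kn [[ 0.6444 -0.1351  0.028 ]
 [ 0.6639 -0.1659  0.028 ]] tongue [ 0.5152 -0.2388  0.035 ] len 0.16461715047615486 head 0.5661159921532866 centre [ 0.5838 -0.1952  0.0315] disc [ 0.5817 -0.1929  0.04  ]
kn tri [ 0.6358 -0.1357  0.0463] [ 0.659  -0.1658  0.037 ]
pin [ 0.4678 -0.2153  0.026 ] [ 0.5089 -0.1972  0.026 ] [ 0.3789 -0.2523  0.022 ] head -2.7432245561937147 len 0.1412622297193032  tri [ 0.5003 -0.2041  0.0175] [ 0.3789 -0.2504  0.0236]
K [[0.523  0.1229 0.04  ]
 [0.5256 0.0888 0.04  ]
 [0.5268 0.0527 0.04  ]] tri [0.5252 0.0877 0.0358]
base head 0.05345748880680312
cent [0.4412 0.0863 0.03  ] grip end [0.2608 0.074  0.03  ] [0.02946578631763955, 0.05580339189086134]
```

Run:
```python
from h import *
robot.gripper_to(0.05,effort=40)
q=quat(0.57)
robot.move_to([0.5825,-0.1945,0.22],q)
print(robot.move_linear([0.5825,-0.1945,0.151],velocity=0.12,threshold=8))
robot.gripper_to(0.0,effort=40);print("w",robot.current_grip_width(),robot.current_finger_force(),robot.current_eef_pos())
robot.move_linear([0.5825,-0.1945,0.295],velocity=0.12);print(robot.current_ft_force(),robot.current_wrist_torque())
robot.move_linear([0.4415,0.0845,0.295],attitude=quat(0.053),velocity=0.15)
robot.move_linear([0.4415,0.0845,0.205],velocity=0.12);robot.pause(.2)
snap("wrist","w3");snap("top","t3");print(robot.current_eef_pos(),robot.current_grip_width(),robot.current_time_s())
```

```text
False
w 0.013742368184765607 39.98548686504364 [ 0.58233631 -0.19465737  0.15117406]
[ 0.78100194  0.14793087 -3.55319727] [-0.03853485 -0.00690749 -0.03888435]
[0.44171951 0.08451966 0.20549203] 0.013387110650153466 10.5667
```

View pics/w3.png

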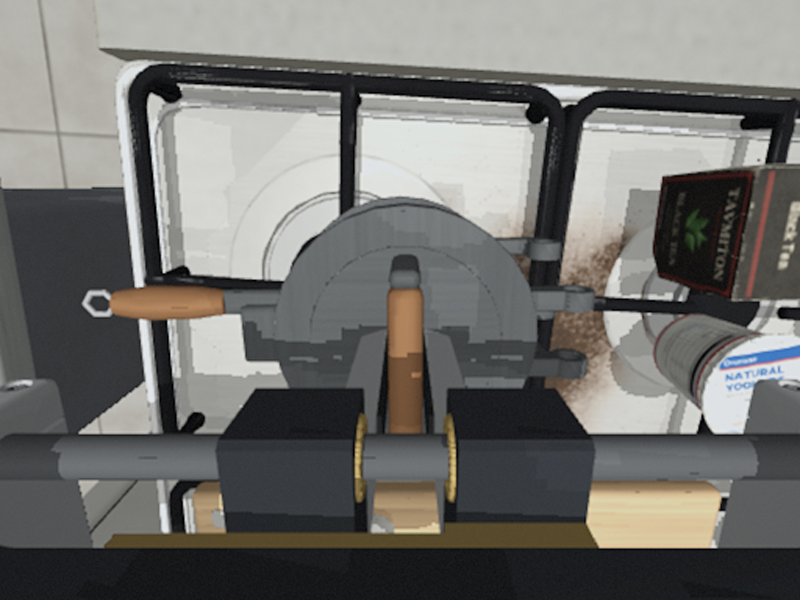

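w3 shows the lid held level. Its knuckles are at (577,298) and (571,364), and the base's left knuckle is visible at (544,250).

Run:
```python
from h import *
k=1.5625;w=load("w3")
L=[ray(w,np.array(p)/k,.0825)for p in[(577,298),(571,364)]];B=ray(w,np.array((544,250))/k,.04)
d=L[0]-L[1];print(L,np.mean(L,0),np.linalg.norm(d),np.arctan2(d[1],d[0])-np.pi/2,"baseL",B)
```

```text
[array([0.5284597 , 0.10513654, 0.0825    ]), array([0.53081008, 0.06955442, 0.0825    ])] [0.52963489 0.08734548 0.0825    ] 0.03565966207487128 0.06595908471511058 baseL [0.52312977 0.12237871 0.04      ]
```

Run:
```python
from h import *
x,y=0.4402,0.085
robot.move_linear([x,y,0.185],velocity=0.1)
print(robot.move_linear([x,y,0.1625],velocity=0.03,threshold=5),robot.current_eef_pos(),robot.current_ft_force())
robot.gripper_to(0.03);robot.pause(.2)
robot.move_linear([x,y,0.26],velocity=0.15)
robot.move_linear([x+.05,y,0.28],velocity=0.15);robot.pause(.1)
snap("wrist","w4");print(robot.current_time_s())
```

```text
True [0.43988654 0.08497727 0.16312909] [-0.76940372  0.45198127  4.25629356]
13.7583
```

View pics/w4.png

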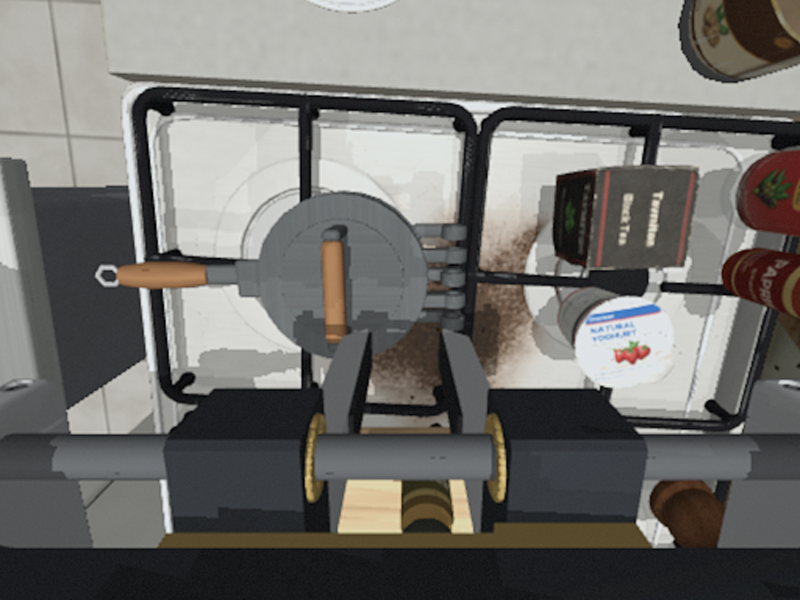

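w4 shows all five knuckles in one line, at about column 455 and rows 232, 254, 277, 299 and 320, with the lid seated flat. The pin comes next, starting with a close look from above it.

Run:
```python
from h import *
k=1.5625
print("jar",ray(load("w2"),np.array((484,134))/k,.126))
a=-1.17;u=np.array([np.cos(-2.741),np.sin(-2.741)]);g=np.array([.4886,-.2058])
robot.move_linear([0.45,-0.05,0.29],attitude=quat(-.5),velocity=0.25)
robot.gripper_to(0.05)
p=g+.06*u;robot.move_to([p[0],p[1],.22],quat(a));robot.pause(.1)
c=snap("wrist","w5");print(robot.current_time_s(),robot.current_joints())
im=np.load("pics/w5.npy");s=cv2.cvtColor(im,cv2.COLOR_RGB2HSV)
for z in [.022]:
    W=P(c)
    for q in [(*g,z),(*(g+.118*u),z)]:
        v=W@[*q,1];print("expect px",v[:2]/v[2]*k)
```

```text
jar [ 0.51316819 -0.09036757  0.126     ]
15.9417 [-6.26155363e-01  2.12054752e-01  1.81133749e+00  5.62061509e-04
  1.11691266e+00  5.41166321e-01]
expect px [405.01346721 205.33365098]
expect px [404.76850206 373.40578101]
```

View pics/w5.png

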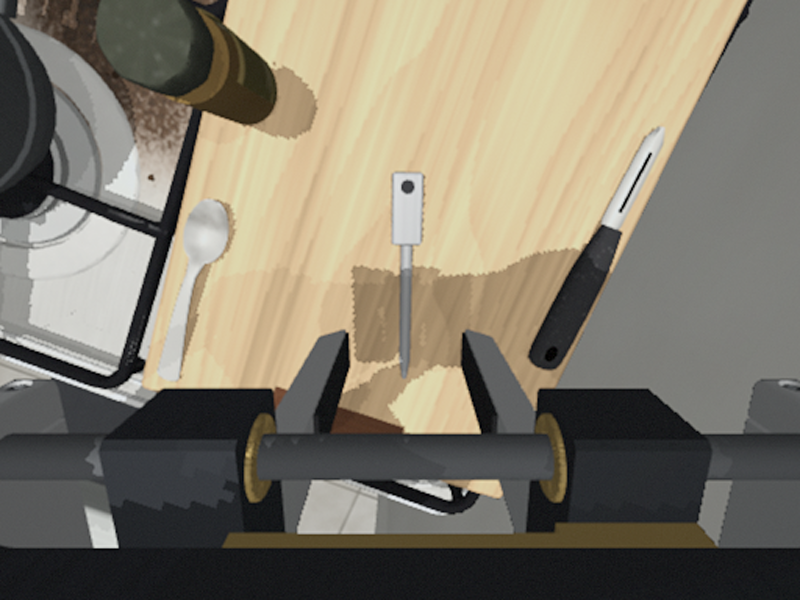

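w5 shows the pin head spanning columns 392–424 and rows 172–245, with the shaft running to the tip at (405,376). This is within about 3 px of what I expected.

Run:
```python
from h import *
k=1.5625;w=load("w5")
R=lambda p,z:ray(w,np.array(p)/k,z)[:2]
rear,sh,tip=R((407.8,172),.026),R((407,245),.026),R((405,376.5),.022)
d=tip-rear;h=np.arctan2(d[1],d[0]);u=d/np.linalg.norm(d);print(rear,sh,tip,h,np.linalg.norm(d),np.linalg.norm(sh-rear))
o=((sh-u*0)+(rear+.046*u)+(tip-.096*u))/3
g=o-.020*u;print("shoulder",o,"g",g)
robot.gripper_to(0.04)
q=quat(h+np.pi/2)
# body-jar clearance
a=h+np.pi/2;v=np.array([.513,-.090])-g;t=np.array([v@[-np.sin(a),np.cos(a)],v@[np.cos(a),np.sin(a)]]);print("jar gap",np.hypot(*np.maximum(np.abs(t)-[.0375,.0885],0))-.0215)
robot.move_to([*g,.19],q)
print(robot.move_linear([*g,.1165],velocity=0.08,threshold=4),robot.current_eef_pos())
robot.gripper_to(0.0,effort=50);print(robot.current_grip_width(),robot.current_finger_force())
robot.move_linear([*g,.24],velocity=0.12);print(robot.current_ft_force(),robot.current_grip_width(),robot.current_time_s())
np.save("pin.npy",[*o,*g,h])
```

```text
[ 0.50828806 -0.19931175] [ 0.46593718 -0.2168356 ] [ 0.37778956 -0.25291108] -2.751872670256472 0.1410770957883531 0.04583320311383066
shoulder [ 0.46608853 -0.21668732] g [ 0.48458884 -0.20908873]
jar gap 0.014218558605164806
False [ 0.48495108 -0.20932703  0.1169421 ]
0.018920710877503005 49.96062755584717
[-0.36965824 -0.24691244 -0.79644588] 0.018946211526351172 19.4167
```

Run:
```python
from h import *
k=1.5625;w=load("w4")
K=np.array([ray(w,np.array(p)/k,.04)[:2]for p in[(455,232),(456,254),(455,277),(454,299),(453,320)]]);print(np.round(K,4))
d=K[0]-K[4];print("head",np.arctan2(d[1],d[0])-np.pi/2,K.mean(0))
th=.053;H=(K.mean(0)+[.5253,.0885])/2;yb=np.array([-np.sin(th),np.cos(th)])
pose=lambda s,z:[*(H+yb*(s+.020)),z]   # s = shoulder position along hinge
p=robot.current_eef_pos();robot.move_linear([p[0],p[1],.27],velocity=.2)
robot.move_linear(pose(.151,.27),attitude=quat(th-.0),velocity=.22)
robot.move_linear(pose(.151,.1349),velocity=.15);robot.pause(.2)
snap("top","t5",1);im=np.load("pics/t5.npy")
t=robot.camera_info("top");v=P(t)@[*H,.04,1];uv=v[:2]/v[2];print("H px",uv,robot.current_eef_pos(),robot.current_time_s(),robot.current_ft_force(),H)
x,y=uv.astype(int);cv2.imwrite("pics/t5c.png",cv2.resize(im[y-35:y+25,x-70:x+30,::-1],None,fx=8,fy=8,interpolation=cv2.INTER_CUBIC));print(x-70,y-35)
v=P(t)@[*(H+yb*.055),.04,1];print("tip px",v[:2]/v[2])
```

```text
[[0.5239 0.1227]
 [0.526  0.1061]
 [0.5267 0.0882]
 [0.5273 0.0707]
 [0.5279 0.0535]]
head 0.05884109600817333 [0.52635822 0.08823305]
H px [186.30743475 192.62079966] [0.51710766 0.25926825 0.1356847 ] 23.3 [-0.67119203  0.18560239  0.17458306] [0.52582911 0.08836653]
116 157
tip px [161.58949291 193.51467867]
```

View pics/t5c.png

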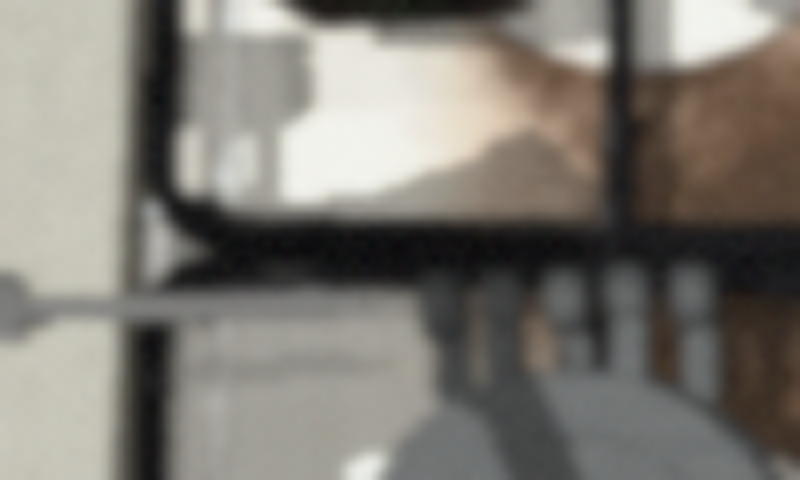

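The crop shows the pin shaft running from (40,307) to a tip at about (395,298). The knuckle row is centred at about (567,291), and that slope matches the hinge heading, so I can insert.

```bash
cat >> h.py <<'E'
th=.053;H=np.array([.5258,.0884]);yb=np.array([-np.sin(th),np.cos(th)]);xb=np.array([np.cos(th),np.sin(th)])
pose=lambda s,z=.1345,dx=0:[*(H+yb*(s+.020)+xb*dx),z]
def rel():
    e=robot.current_eef_pos();d=e[:2]-H;return np.round([d@yb-.020,d@xb,e[2]],4),np.round(robot.current_ft_force(),2),np.round(robot.current_wrist_torque(),2)
E
python3 - <<'E'
from h import *
print(rel())
for s in (.125,.10,.08,.06,.0405):
    hit=robot.move_linear(pose(s),velocity=.04,threshold=8);print(s,hit,*rel(),robot.current_time_s())
    if hit:break
E
```

```text
(array([0.1511, 0.0004, 0.1357]), array([-0.67,  0.19,  0.17]), array([-0.03,  0.09, -0.03]))
0.125 False [1.250e-01 1.000e-04 1.345e-01] [-0.05 -0.84 -0.85] [-0.03  0.07  0.01] 24.1
0.1 False [ 9.980e-02 -1.000e-04  1.345e-01] [-0.42 -0.83 -0.82] [-0.11  0.15 -0.02] 24.875
0.08 False [ 7.960e-02 -1.000e-04  1.345e-01] [-1.86 -0.8  -0.55] [-0.25  0.23 -0.07] 25.525
0.06 False [ 0.0594 -0.0003  0.1344] [-3.02 -1.77 -0.64] [-0.32  0.51 -0.04] 26.175
0.0405 True [ 0.0413 -0.0009  0.1341] [ 1.07  0.3  -0.06] [ 0.07 -0.03 -0.03] 26.6833
```

Run:
```python
from h import *
print(robot.move_linear(pose(.034,.1342),velocity=.02,threshold=12),*rel(),robot.current_grip_width())
snap("top","t6",1);im=np.load("pics/t6.npy");cv2.imwrite("pics/t6c.png",cv2.resize(im[157:217,116:216,::-1],None,fx=8,fy=8,interpolation=cv2.INTER_CUBIC));print(robot.current_time_s())
```

```text
True [ 0.0405 -0.001   0.1336] [0.2  1.74 0.55] [ 0.23 -0.03  0.06] 0.019398713843770336
27.05
```

View pics/t6c.png

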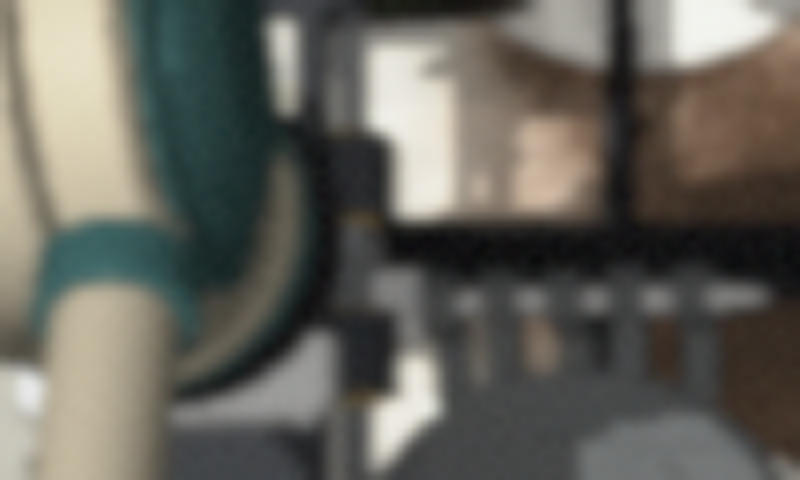

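The crop shows the shank running through all five knuckles. The tip sticks out about 15 mm, at columns 720–772, and the head is against the left knuckle near column 425. I'll release and check.

Run:
```python
from h import *
robot.gripper_to(0.034);e=robot.current_eef_pos();robot.move_linear([e[0],e[1],.25],velocity=.1)
robot.move_linear([.49,.1,.28],attitude=quat(.053),velocity=.25);robot.pause(.2)
snap("wrist","w7");im=np.load("pics/w7.npy");cv2.imwrite("pics/w7c.png",cv2.resize(im[80:250,180:400,::-1],None,fx=3.5,fy=3.5,interpolation=cv2.INTER_CUBIC));print(robot.current_time_s(),robot.current_ft_force())
```

```text
29.4917 [ 0.03084623 -0.62536646 -0.78671406]
```

View pics/w7c.png

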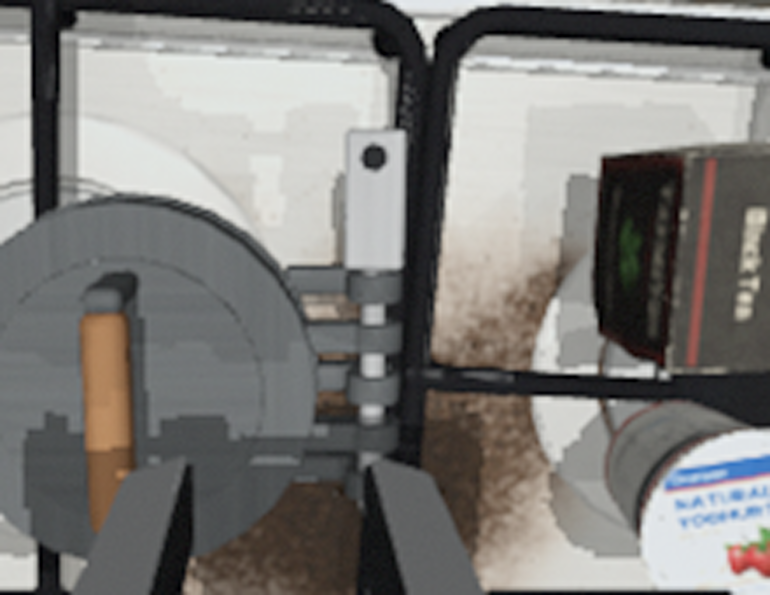

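The head, at (375,200), is flush against the outer knuckle at (375,272). The shank is visible through the gaps between knuckles, and the lid is closed.

```bash
python3 -c "
from bench import robot
print(robot.sign_off())"
```

```text
the job is handed in; nothing more can be done
None
```

I handed the job in at about 29.5 s of the 61 s allowed: the lid is seated and released, and the pin is through all five knuckles with its head against the hinge. The hand-in call did not return a verdict.

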